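# Put the glassware away after the morning water tests

## Robot

A 6-joint arm with a two-finger parallel gripper is mounted at the origin on the work surface. World frame = base frame: x ahead of the robot, y to its left, z up, the work surface at z = 0. Lengths are in m, angles in rad, forces in N, time in s.
With the tool pointing down it reaches from about 0.25 to 0.725 m from the base axis. Payload 4 kg.
Tool frame: the origin (TCP) lies midway between the tips of the shut fingers; the grasp point (between the pads) lies 19 mm behind it (bot.grip_point_offset is the distance from the TCP to the grasp point, in m); z points along the fingers, y is the line along which they close (so a half turn about z gives the same grasp; the last joint's range is limited). The gripper opens to 85 mm and grips with 20 to 120 N. Pads are 22 mm wide; open, the fingers measure 114 mm over their backs; the gripper's body (76 mm by 85 mm) begins 54 mm behind the grasp point. The pads swing forward as they close: fully open they stand 13 mm farther back than shut.
Start: joints at [1.219, 0.241, 0.005, 1.335, 0, 1.571], TCP at [0.172, 0.469, 0.231] pointing down, gripper open.
Joint ranges: [-2.72, 2.72], [-1.05, 1.87], [-1.09, 1.28], [-1.99, 2.15], [-1.42, 1.44], [-3.14, 3.14]. Speed limits (rad/s): [2.79, 2.79, 3.14, 3.14, 3.14, 3.14].

## Interface

Orientations are given as a unit quaternion [x, y, z, w].
In Python, from workcell import bot gives the robot as it stands.
- The arm moves only by the tool step_arm, never from a script. Its argument "targets" is text: rows parted by semicolons, each of 7 numbers parted by spaces: the opening, from -1 (shut) to 1 (fully open), so that 0 is half open, then the shift along the world's x, y, z normalised to -1 to 1, where 1 is 0.5 m, then the turn, a rotation vector about the world's x, y, z normalised to -1 to 1, where 1 is pi/4 rad. In form: gripper x y z wx wy wz; .... A call has 1 to 10 rows; each row is the pose to reach, as a shift and turn from the pose commanded when the call began; what a row does not reach only later rows make up. A row lasts 1/12 s, in which the tool goes at most 41.7 mm and 7.16 degrees, less where a joint would pass 70% of its speed; a pose out of reach is approached as far as the arm can. A call with a number of a shift or a turn outside -1 to 1 is refused whole. A call with a gripper value outside its range is refused whole. The fingers move at their own pace and stop on an object; the grip force is fixed at half the most. Time passes only in rows, so rows that repeat a pose let the fingers close. It gives the time, the measured TCP pose, the force, the opening and the grip force at its end, in the units of the state.
- bot.get_obs(): the state, without advancing time (a new reading comes with each control period).
- bot.camera(name): name is "scene" or "top"; returns the picture (400x640x3 uint8, red, green, blue); there is no depth.
- bot.camera_info(name): a dict with "vertical_fov" (degrees; the focal length in pixels is half the picture's height over the tangent of half this angle, whatever the lens; pixels are square), "cx", "cy" (the principal point, pixels), "pose" (4x4, takes a point from camera to world coordinates). Camera axes: x right, y up, looking along -z (the intrinsics and any distortion apply to the point x, -y, -z); pixel columns grow to the right and rows downward; lengths in m; the calibration is good to about 2 mm. A picture is of the moment at which its call begins. camera_info takes no time and is no camera call.
- bot.job_done(): hands the job in; it is judged then, once.
The state is a dict: "clock": time; "joint_pos": joint angles; "joint_vel": joint speeds; "tau": joint torques, N m; "eef_pos": TCP position; "tool_rot": TCP orientation; "ft_force": force on the tool from outside, world axes, zero at the start; "ft_torque": the same for the moment, N m; "grip_width": finger opening in m; "grasp_force": force on a finger pad.
Only numpy, scipy, OpenCV 4.12 (cv2) and the standard library are available. Lean on these libraries where they do the work, as an engineer would, in place of code of your own. Each camera call takes 0.05 s, during which the arm holds its last target. There are 200 camera calls.

## Task

Put the bench straight after the morning's water tests: stand the two loose glass sample cells upright in the two empty bays of the smaller bay tray, the two loose white sample bottles upright in the two empty bays of the larger bay tray, and the used beaker upright on the floor of the steel wash-up tray, not on the brush. One vessel to a bay; leave the cell and the bottle that are already put away standing in their bays, and knock none of these vessels over.

Things in the scene. Friction and masses are not known exactly. Their poses are not given: they have to be found in the camera images.
- cell_a_mid (a point): One of two alike, capped glass sample cells to put away, standing loose on the bench, empty. 26 mm in diameter, 72 mm tall, 45 g. Clear glass with a grey screw cap (27.6 mm in diameter) over the top 18 mm. Point at its centre: on the axis, half-way up (36 mm above its underside); z runs up the axis.
- cell_b_mid (a point): One of two alike, capped glass sample cells to put away, standing loose on the bench, empty. 26 mm in diameter, 72 mm tall, 45 g. Clear glass with a grey screw cap (27.6 mm in diameter) over the top 18 mm. Point at its centre: on the axis, half-way up (36 mm above its underside); z runs up the axis.
- bottle_a_mid (a point): One of two alike, capped plastic sample bottles to put away, standing loose on the bench. 40 mm in diameter up to 62 mm, then a shoulder and a 28 mm screw cap; 90 mm tall, 80 g. Opaque white plastic with a paper band. Point at its centre: on the axis, half-way up (45 mm above its underside); z runs up the axis.
- bottle_b_mid (a point): One of two alike, capped plastic sample bottles to put away, standing loose on the bench. 40 mm in diameter up to 62 mm, then a shoulder and a 28 mm screw cap; 90 mm tall, 80 g. Opaque white plastic with a paper band. Point at its centre: on the axis, half-way up (45 mm above its underside); z runs up the axis.
- beaker_mid (a point): The used beaker: open clear-glass beaker, straight-sided, 42 to 43 mm in diameter (46 mm at the lip), 58 mm tall, wall 2 mm, about 45 g, standing upright on the bench. Point at its centre: on the axis, half-way up (29 mm above its underside); z runs up the axis.
- cell_tray: The smaller bay tray, mid-grey plastic, fixed: 166 (own x) x 58 (y) x 18 mm high, plus a 12 mm tab at each end. Origin: centre of underside. Three open square bays in a row along x, 50 x 50 mm inside, centres at x = -54, 0, +54 mm, y = 0; walls and dividers 4 mm thick, 18 mm high; bay floor 4 mm above the bench. The +x (far) bay already holds a cell, the other two are empty. Yaw within 20 degrees.
- bottle_tray: The larger bay tray, near-white plastic, fixed: 196 (own x) x 68 (y) x 24 mm high, plus a 12 mm tab at each end. Origin: centre of underside. Three open square bays in a row along x, 60 x 60 mm inside, centres at x = -64, 0, +64 mm, y = 0; walls and dividers 4 mm thick, 24 mm high; bay floor 4 mm above the bench. The -x (near) bay already holds a bottle, the other two are empty. Yaw within 20 degrees.
- wash_tray: The wash-up tray, fixed: one shallow undivided stainless-steel tray, 190 (own x) x 130 (y) x 18 mm high, walls 4 mm thick, floor 4 mm above the bench. Origin: centre of underside. A loose bottle brush (155 mm long, 22 mm thick) lies in it along the +y wall, over about y = +34 to +58 mm; the rest of the floor is free. Yaw within 20 degrees.
- cell_kept_mid (a point): The cell that is already put away, standing in the +x bay of the cell tray; it stays there. 26 mm in diameter, 72 mm tall, 45 g. Clear glass with a grey screw cap (27.6 mm in diameter) over the top 18 mm. Point at its centre: on the axis, half-way up (36 mm above its underside); z runs up the axis.
- bottle_kept_mid (a point): The bottle that is already put away, standing in the -x bay of the bottle tray; it stays there. 40 mm in diameter up to 62 mm, then a shoulder and a 28 mm screw cap; 90 mm tall, 80 g. Opaque white plastic with a paper band. Point at its centre: on the axis, half-way up (45 mm above its underside); z runs up the axis.
Mind the look-alikes: they are no part of the job. Leave any red look-alike of the part that bears bottle_b_mid alone. Leave any turquoise look-alike of the cell_tray alone.

How it is judged:
By the outcome, as a careful person would: the job done as asked, in the order asked, and still so for the second after the job is handed in, with the robot touching nothing.
It also fails if it takes over 122 s, if anything falls off the work surface, if the arm or the gripper's body presses on something with over 40 N, if the wrist force passes 120 N, or if a joint passes its speed limit or range.

## Working session

There is one attempt and no reset: what is moved stays moved. The work goes in short steps, Python scripts to look and compute and a tool call to move; the robot and the scene stay as the last step left them, time stands still between calls to the robot, and variables do not carry over. Pictures are saved under pics/ and viewed, at most 14 in all, crops included, and the job is handed in when it is done.

Besides the shell and the picture viewer there is one more tool, called as name(argument=value, ...) on one line, values as JSON. step_arm: Moves the arm, as the interface text tells. Scaled input: -1 to 1 covers 0.5 m each way for a shift and pi/4 rad each way for a turn. Its arguments: {"type":"object","properties":{"targets":{"type":"string"}},"required":["targets"]}

```bash
mkdir -p pics; python3 - <<'E'
from workcell import bot
import cv2,numpy as np
for n in("scene","top"):
    im=bot.camera(n); cv2.imwrite(f"pics/{n}0.png",im[:,:,::-1]); i=bot.camera_info(n); print(n,{k:(np.round(v,4).tolist() if k=="pose" else v) for k,v in i.items()})
o=bot.get_obs(); print(o["eef_pos"],o["tool_rot"],o["clock"],o["grip_width"])
E
```

```text
scene {'vertical_fov': 56.790550540218106, 'cx': 322.9938830114856, 'cy': 207.9524991152517, 'pose': [[-0.1972, -0.6213, 0.7583, 1.1584], [0.9804, -0.1237, 0.1537, 0.1191], [-0.0017, 0.7737, 0.6335, 0.5891], [0.0, 0.0, 0.0, 1.0]]}
top {'vertical_fov': 52.59181710059409, 'cx': 321.89197282646046, 'cy': 196.89675034778804, 'pose': [[0.1205, 0.9723, -0.2003, 0.3358], [-0.9927, 0.1186, -0.0215, -0.0146], [0.0028, 0.2014, 0.9795, 1.1273], [0.0, 0.0, 0.0, 1.0]]}
[0.17209709 0.46885137 0.23049804] [ 1.74997429e-01  9.84568424e-01 -9.43261148e-04 -1.70168459e-04] 0.1 0.0856775806258748
```

View pics/top0.png

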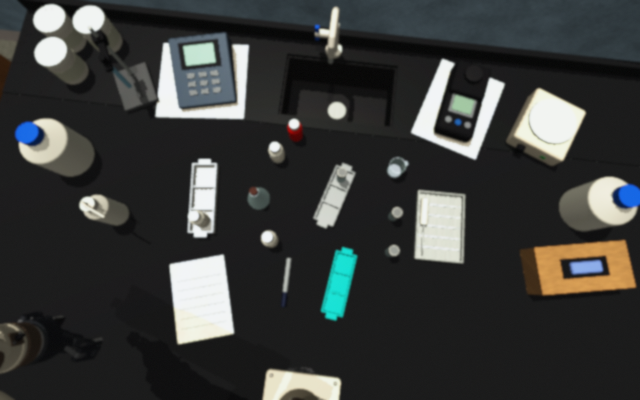

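View pics/scene0.png

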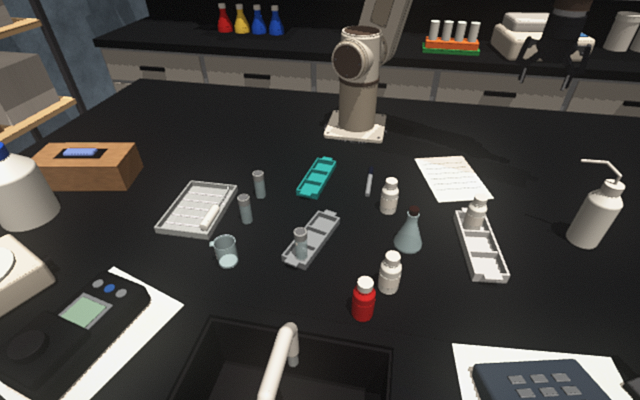

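The top view shows the following:
- **Loose white bottles:** (277,152) and (270,240). The red look-alike at (295,130) is excluded.
- **Cells:** (397,213) and (393,251).
- **Beaker:** (397,168).
- **Cell tray:** the grey one at (335,195), with the kept cell at its far end. The turquoise one at (339,284) is the look-alike.
- **Bottle tray:** (203,197).
- **Wash tray:** (440,227), with the brush on its left.
- **Obstacles:** a flask at (258,198) and a pen.

I'll confirm these in enlarged crops.

```bash
python3 - <<'E'
import cv2
t=cv2.imread("pics/top0.png")[115:275,180:480]
s=cv2.imread("pics/scene0.png")[150:330,150:520]
cv2.imwrite("pics/topc.png",cv2.resize(t,(795,424),interpolation=cv2.INTER_CUBIC))
cv2.imwrite("pics/scenec.png",cv2.resize(s,(795,387),interpolation=cv2.INTER_CUBIC))
E
```

```text
(no output)
```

View pics/topc.png

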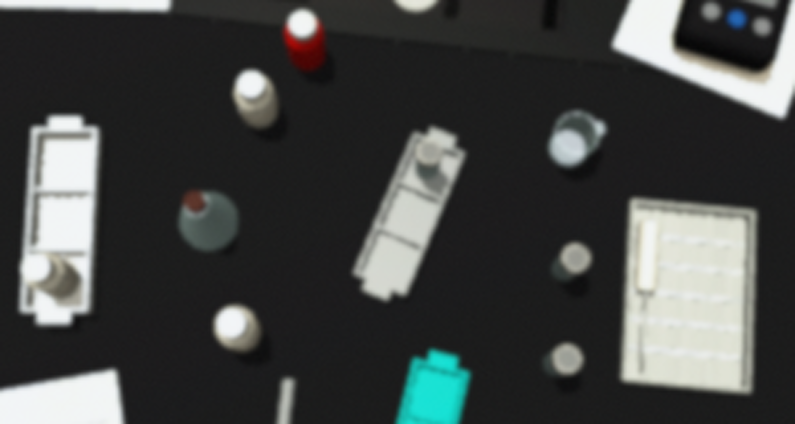

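View pics/scenec.png

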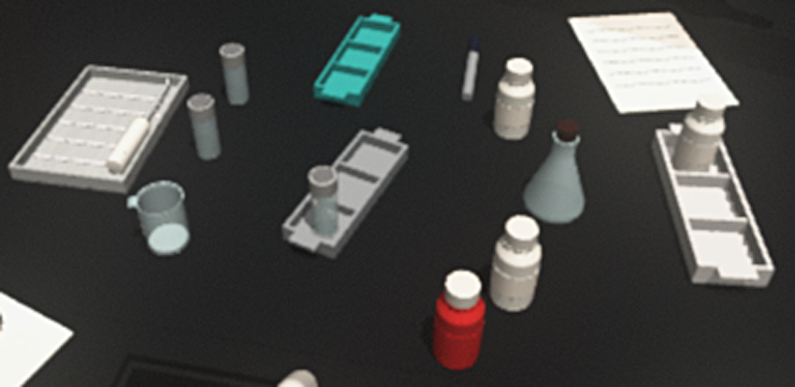

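```bash
cat >h.py <<'E'
from workcell import bot
import numpy as np
def ray(n,uv):
    i=bot.camera_info(n);P=np.array(i["pose"]);f=200/np.tan(np.radians(i["vertical_fov"])/2)
    d=P[:3,:3]@np.array([(uv[0]-i["cx"])/f,-(uv[1]-i["cy"])/f,-1]);return P[:3,3],d
def plane(n,uv,z):
    c,d=ray(n,uv);return c+d*(z-c[2])/d[2]
def tri(a,b):
    (c,d),(e,g)=ray("top",a),ray("scene",b)
    s=np.linalg.lstsq(np.c_[d,-g],e-c,rcond=None)[0];p,q=c+d*s[0],e+g*s[1];return (p+q)/2,np.linalg.norm(p-q)
E
python3 - <<'E'
from h import *
np.set_printoptions(precision=4,suppress=True)
T=lambda u,v:(180+u*300/795,115+v*160/424)
S=lambda u,v:(150+u*370/795,150+v*180/387)
for n,a,b,z in[("bottA far",(252,83),(521,229),.09),("bottB near",(231,323),(518,67),.09),("cell near",(567,357),(233,49),.072),("cell far",(575,256),(202,101),.072),("kept cell",(429,150),(323,174),.076),("kept bot",(37,266),(711,105),.094),("beaker rim",(579,131),(163,194),.058),("beaker bot",(567,148),(168,239),.003)]:
    p,e=tri(T(*a),S(*b));print(n,p,"err",e,plane("top",T(*a),z)[:2],plane("scene",S(*b),z)[:2])
for n,z,c in[("cell_tray",.018,[(413,130),(467,152),(408,294),(353,272)]),("bottle_tray",.024,[(32,127),(100,127),(90,312),(20,312)]),("wash",.018,[(629,198),(757,210),(750,393),(621,380)])]:
    w=np.array([plane("top",T(*k),z) for k in c]);x=(w[0]+w[1]-w[2]-w[3])/2;y=(w[0]+w[3]-w[1]-w[2])/2
    print(n,w.mean(0)[:2],"L",np.linalg.norm(x),"W",np.linalg.norm(y),"yaw",np.degrees(np.arctan2(x[1],x[0])),np.degrees(np.arctan2(-y[0],y[1])))
E
```

```text
bottA far [0.6712 0.1505 0.0871] err 0.0009627364912381177 [0.6703 0.1496] [0.6739 0.1508]
bottB near [0.4274 0.135  0.0861] err 0.0007273037200142646 [0.427  0.1348] [0.4331 0.1345]
cell near [ 0.4351 -0.1928  0.0721] err 0.002092641979396995 [ 0.4354 -0.1938] [ 0.435  -0.1917]
cell far [ 0.5359 -0.1924  0.0721] err 0.0017191075760785853 [ 0.5362 -0.1933] [ 0.5358 -0.1915]
kept cell [ 0.626  -0.0362  0.0764] err 0.0005945002619461167 [ 0.6261 -0.0365] [ 0.6255 -0.036 ]
kept bot [0.4596 0.3321 0.0879] err 0.00048123320385837383 [0.4588 0.3298] [0.468  0.3298]
beaker rim [ 0.6678 -0.1852  0.062 ] err 0.006072306987589599 [ 0.6702 -0.1888] [ 0.6638 -0.1843]
beaker bot [ 0.668  -0.1874 -0.001 ] err 0.0007275507576763028 [ 0.6667 -0.1864] [ 0.6714 -0.1857]
cell_tray [ 0.5735 -0.0258] L 0.16622431612022387 W 0.06217232251443975 yaw -15.684338569732914 -15.529288848264818
bottle_tray [0.5204 0.338 ] L 0.19805674951704727 W 0.07231046296610723 yaw 6.977903649345646 6.954629297198579
wash [ 0.5212 -0.3239] L 0.1921340120061233 W 0.1337976402992922 yaw 1.223671761420523 1.3310872223965478
```

Sizes and heights agree with the given ones to within 2–4 mm. Starting with the cell nearer the robot.

step_arm(targets="0.4 0.3 -0.76 -0.1 0 0 0.1; 0.4 0.3 -0.76 -0.1 0 0 0.1; 0.4 0.3 -0.76 -0.1 0 0 0.1; 0.4 0.3 -0.76 -0.1 0 0 0.1; 0.4 0.3 -0.76 -0.1 0 0 0.1; 0.4 0.3 -0.76 -0.1 0 0 0.1; 0.4 0.3 -0.76 -0.1 0 0 0.1; 0.4 0.3 -0.76 -0.1 0 0 0.1; 0.4 0.3 -0.76 -0.1 0 0 0.1; 0.4 0.3 -0.76 -0.1 0 0 0.1")

```text
clock: 0.93
eef_pos: [0.3222, 0.0871, 0.181]
tool_rot: [0.136, 0.991, -0.0, 0.0]
ft_force: [0.1, 0.9, -0.1]
grip_width: 0.0596
grasp_force: 0.0
```

step_arm(targets="0.4 0.226 -0.56 -0.14 0 0 0; 0.4 0.226 -0.56 -0.14 0 0 0; 0.4 0.226 -0.56 -0.14 0 0 0; 0.4 0.226 -0.56 -0.14 0 0 0; 0.4 0.226 -0.56 -0.14 0 0 0; 0.4 0.226 -0.56 -0.14 0 0 0; 0.4 0.226 -0.56 -0.14 0 0 0; 0.4 0.226 -0.56 -0.14 0 0 0; 0.4 0.226 -0.56 -0.14 0 0 0; 0.4 0.226 -0.56 -0.14 0 0 0")

```text
clock: 1.77
eef_pos: [0.4345, -0.191, 0.1103]
tool_rot: [0.137, 0.991, 0.001, -0.001]
ft_force: [0.1, 0.4, 0.3]
grip_width: 0.06
grasp_force: 0.0
```

```bash
python3 - <<'E'
from workcell import bot
import cv2,numpy as np
print(bot.get_obs()["eef_pos"])
a=bot.camera("top")[180:290,340:480,::-1];b=bot.camera("scene")[140:240,180:320,::-1]
f=lambda i:cv2.resize(i,(390,300),interpolation=cv2.INTER_CUBIC)
cv2.imwrite("pics/c1.png",np.hstack([f(a),f(b)]))
E
```

```text
[ 0.43451225 -0.19102146  0.11032202]
```

View pics/c1.png

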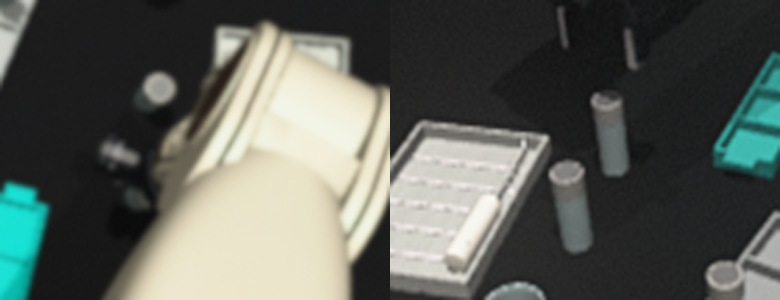

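The scene half of the picture shows the fingers, at about (560,28) and (632,48), straddling the near cell's cap at (608,100). I'll go down and grasp.

step_arm(targets="0.4 0 -0.004 -0.1 0 0 0; 0.4 0 -0.004 -0.178 0 0 0; 0.4 0 -0.004 -0.178 0 0 0; 0.4 0 -0.004 -0.178 0 0 0; -1 0 -0.004 -0.178 0 0 0; -1 0 -0.004 -0.178 0 0 0; -1 0 -0.004 -0.178 0 0 0; -1 0 -0.004 -0.178 0 0 0; -1 0 -0.004 -0.178 0 0 0; -1 0 -0.004 -0.178 0 0 0")

```text
clock: 2.7
eef_pos: [0.4373, -0.1936, 0.0247]
tool_rot: [0.136, 0.991, -0.001, 0.002]
ft_force: [-0.6, -1.1, 6.7]
grip_width: 0.0256
grasp_force: 58.1
```

step_arm(targets="-1 0 0 0.15 0 0 0; -1 0 0 0.15 0 0 0; -1 0.17 0.364 0.15 0 0 0; -1 0.17 0.364 0.15 0 0 0; -1 0.17 0.364 0.15 0 0 0; -1 0.17 0.364 0.15 0 0 0; -1 0.17 0.364 0.15 0 0 0; -1 0.17 0.364 0.15 0 0 0; -1 0.17 0.364 0.15 0 0 0; -1 0.17 0.364 0.15 0 0 0")

```text
clock: 3.53
eef_pos: [0.52, -0.0107, 0.0977]
tool_rot: [0.136, 0.991, -0.0, 0.0]
ft_force: [-0.2, -0.4, 0.6]
grip_width: 0.0255
grasp_force: 59.0
```

```bash
python3 - <<'E'
from workcell import bot
import cv2,numpy as np
o=bot.get_obs();print(o["eef_pos"],o["grip_width"])
b=bot.camera("scene")[140:290,180:400,::-1]
cv2.imwrite("pics/c2.png",cv2.resize(b,(660,450),interpolation=cv2.INTER_CUBIC))
E
```

```text
[ 0.52002956 -0.01067817  0.09766198] 0.025481513965964875
```

View pics/c2.png

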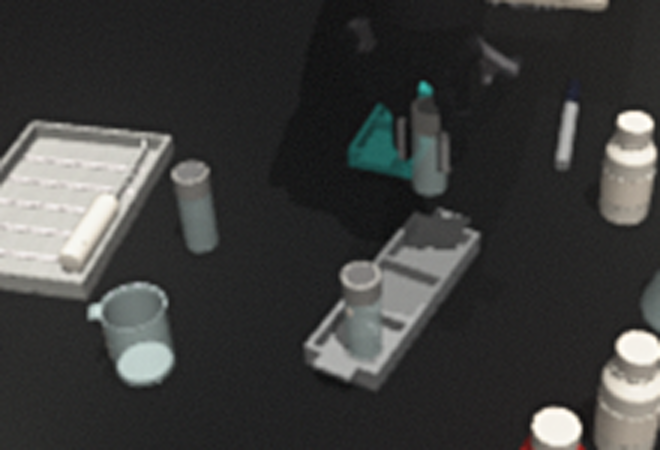

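The cell is held upright at (428,145), over the near empty bay at (440,235). Lowering, releasing and lifting.

step_arm(targets="-1 0 0 -0.07 0 0 0; -1 0 0 -0.12 0 0 0; -1 0 0 -0.136 0 0 0; -1 0 0 -0.136 0 0 0; 0.2 0 0 -0.136 0 0 0; 0.2 0 0 -0.136 0 0 0; 0.2 0 0 -0.136 0 0 0; 0.2 0 0 -0.136 0 0 0; 0.2 0 0 0.04 0 0 0; 0.2 0 0 0.04 0 0 0")

```text
clock: 4.42
eef_pos: [0.5175, -0.0106, 0.1111]
tool_rot: [0.136, 0.991, -0.0, -0.004]
ft_force: [1.3, -0.3, 0.6]
grip_width: 0.0512
grasp_force: 0.0
```

step_arm(targets="0.4 0.032 -0.364 0 0 0 0; 0.4 0.032 -0.364 0 0 0 0; 0.4 0.032 -0.364 0 0 0 0; 0.4 0.032 -0.364 0 0 0 0; 0.4 0.032 -0.364 0 0 0 0; 0.4 0.032 -0.364 0 0 0 0; 0.4 0.032 -0.364 0 0 0 0; 0.4 0.032 -0.364 0 0 0 0")

```text
clock: 5.08
eef_pos: [0.536, -0.1918, 0.1126]
tool_rot: [0.136, 0.991, 0.0, -0.0]
ft_force: [-0.0, 1.5, 0.1]
grip_width: 0.0599
grasp_force: 0.0
```

```bash
python3 - <<'E'
from workcell import bot
import cv2,numpy as np
o=bot.get_obs();print(o["eef_pos"],o["grip_width"])
b=bot.camera("scene")[140:290,180:400,::-1]
cv2.imwrite("pics/c3.png",cv2.resize(b,(660,450),interpolation=cv2.INTER_CUBIC))
E
```

```text
[ 0.53600169 -0.19184421  0.11261101] 0.05994359814959542
```

View pics/c3.png

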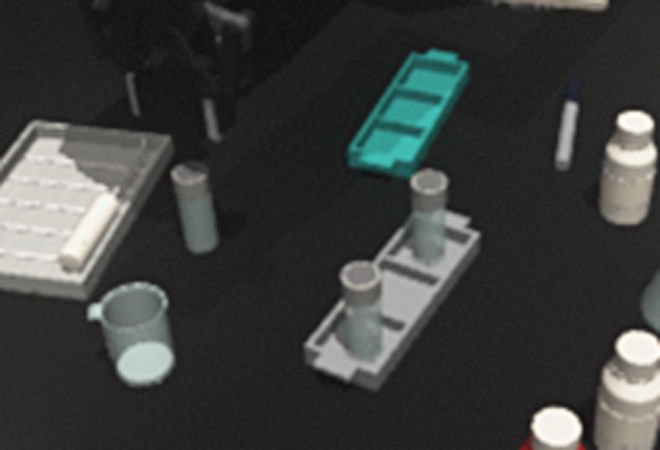

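The first cell stands upright in the near bay at (428,215). The fingers are above the second cell at (192,205).

step_arm(targets="0.4 0 -0.001 -0.1 0 0 0; 0.4 0 -0.001 -0.176 0 0 0; 0.4 0 -0.001 -0.176 0 0 0; 0.4 0 -0.001 -0.176 0 0 0; -1 0 -0.001 -0.176 0 0 0; -1 0 -0.001 -0.176 0 0 0; -1 0 -0.001 -0.176 0 0 0; -1 0 -0.001 -0.176 0 0 0; -1 0 -0.001 -0.176 0 0 0; -1 0 -0.001 -0.176 0 0 0")

```text
clock: 5.97
eef_pos: [0.5384, -0.1938, 0.0274]
tool_rot: [0.136, 0.991, -0.0, 0.003]
ft_force: [-0.4, 0.3, 6.6]
grip_width: 0.0255
grasp_force: 58.2
```

step_arm(targets="-1 0 0 0.17 0 0 0; -1 0 0 0.17 0 0 0; -1 0 0 0.17 0 0 0; -1 0.074 0.334 0.17 0 0 0; -1 0.074 0.334 0.17 0 0 0; -1 0.074 0.334 0.17 0 0 0; -1 0.074 0.334 0.17 0 0 0; -1 0.074 0.334 0.17 0 0 0; -1 0.074 0.334 0.17 0 0 0; -1 0.074 0.334 0.17 0 0 0")

```text
clock: 6.8
eef_pos: [0.5734, -0.026, 0.1101]
tool_rot: [0.136, 0.991, -0.0, 0.0]
ft_force: [0.1, -0.3, -0.3]
grip_width: 0.0256
grasp_force: 59.1
```

step_arm(targets="-1 0 0 -0.07 0 0 0; -1 0 0 -0.13 0 0 0; -1 0 0 -0.156 0 0 0; -1 0 0 -0.156 0 0 0; 0.2 0 0 -0.156 0 0 0; 0.2 0 0 -0.156 0 0 0; 0.2 0 0 -0.156 0 0 0; 0.2 0 0 -0.156 0 0 0; 0.2 0 0 0.08 0 0 0; 0.2 0 0 0.08 0 0 0")

```text
clock: 7.63
eef_pos: [0.5703, -0.0263, 0.1129]
tool_rot: [0.136, 0.991, -0.0, -0.004]
ft_force: [0.8, 0.1, 0.8]
grip_width: 0.0512
grasp_force: 0.0
```

step_arm(targets="0.6 0 0 0 0 0 0; 0.6 -0.292 0.32 0 0 0 0.5; 0.6 -0.292 0.32 0 0 0 0.5; 0.6 -0.292 0.32 0 0 0 0.5; 0.6 -0.292 0.32 0 0 0 0.5; 0.6 -0.292 0.32 0 0 0 0.5; 0.6 -0.292 0.32 0 0 0 0.5; 0.6 -0.292 0.32 -0.04 0 0 0.5; 0.6 -0.292 0.32 -0.04 0 0 0.5; 0.6 -0.292 0.32 -0.04 0 0 0.5")

```text
clock: 8.47
eef_pos: [0.4268, 0.1336, 0.0947]
tool_rot: [-0.06, 0.998, -0.0, -0.001]
ft_force: [0.5, -0.5, 0.9]
grip_width: 0.0688
grasp_force: 0.0
```

```bash
python3 - <<'E'
from workcell import bot
import cv2,numpy as np
o=bot.get_obs();print(o["eef_pos"],o["tool_rot"])
b=bot.camera("scene")[130:330,260:520,::-1]
cv2.imwrite("pics/c4.png",cv2.resize(b,(728,560),interpolation=cv2.INTER_CUBIC))
E
```

```text
[0.42684527 0.13358422 0.09473525] [-5.97635131e-02  9.98212316e-01 -2.92482337e-04 -6.39135405e-04]
```

View pics/c4.png

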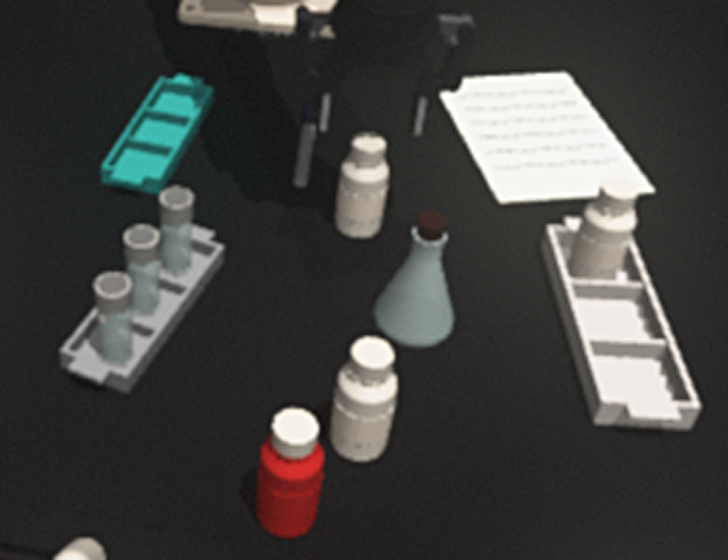

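All three cells stand in their bays. The fingers, at (325,112) and (420,115), straddle the near bottle's cap at (368,150).

step_arm(targets="0.6 0.001 0.002 -0.07 0 0 0; 0.6 0.001 0.002 -0.138 0 0 0; 0.6 0.001 0.002 -0.138 0 0 0; 0.6 0.001 0.002 -0.138 0 0 0; -1 0.001 0.002 -0.138 0 0 0; -1 0.001 0.002 -0.138 0 0 0; -1 0.001 0.002 -0.138 0 0 0; -1 0.001 0.002 -0.138 0 0 0; -1 0.001 0.002 -0.138 0 0 0; -1 0.001 0.002 -0.138 0 0 0")

```text
clock: 9.35
eef_pos: [0.43, 0.1354, 0.0282]
tool_rot: [-0.06, 0.998, 0.0, 0.003]
ft_force: [0.1, -0.4, 5.4]
grip_width: 0.0383
grasp_force: 60.9
```

step_arm(targets="-1 0 0 0.2 0 0 0; -1 0 0 0.2 0 0 0; -1 0 0 0.2 0 0 0; -1 0.185 0.406 0.2 0 0 0; -1 0.185 0.406 0.2 0 0 0; -1 0.185 0.406 0.2 0 0 0; -1 0.185 0.406 0.2 0 0 0; -1 0.185 0.406 0.2 0 0 0; -1 0.185 0.406 0.2 0 0 0; -1 0.185 0.406 0.2 0 0 0")

```text
clock: 10.18
eef_pos: [0.5215, 0.342, 0.1261]
tool_rot: [-0.062, 0.998, 0.001, 0.001]
ft_force: [-0.5, 0.2, -0.9]
grip_width: 0.0386
grasp_force: 61.0
```

```bash
python3 - <<'E'
from workcell import bot
import cv2,numpy as np
o=bot.get_obs();print(o["eef_pos"],o["grip_width"])
b=bot.camera("scene")[130:330,320:580,::-1]
cv2.imwrite("pics/c5.png",cv2.resize(b,(728,560),interpolation=cv2.INTER_CUBIC))
E
```

```text
[0.52145565 0.34195361 0.12609681] 0.038605177718098856
```

View pics/c5.png

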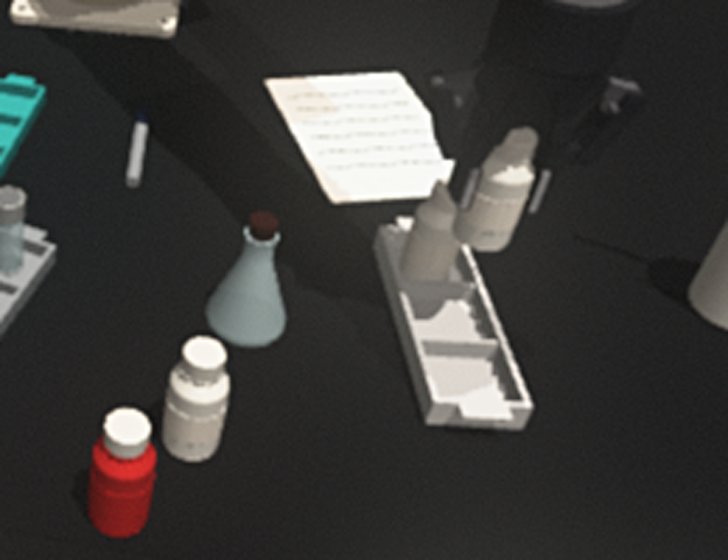

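The bottle is held upright at (500,195). The middle bay at (445,315) is free and the kept bottle is undisturbed. Lowering into the middle bay.

step_arm(targets="-1 -0.002 -0.008 -0.06 0 0 0; -1 -0.002 -0.008 -0.12 0 0 0; -1 -0.002 -0.008 -0.17 0 0 0; -1 -0.002 -0.008 -0.186 0 0 0; -1 -0.002 -0.008 -0.186 0 0 0; 0.5 -0.002 -0.008 -0.186 0 0 0; 0.5 -0.002 -0.008 -0.186 0 0 0; 0.5 -0.002 -0.008 -0.186 0 0 0; 0.5 -0.002 -0.008 -0.186 0 0 0; 0.5 -0.002 -0.008 -0.186 0 0 0")

```text
clock: 11.07
eef_pos: [0.5196, 0.3339, 0.0335]
tool_rot: [-0.06, 0.998, 0.0, 0.0]
ft_force: [0.1, 0.9, 0.1]
grip_width: 0.0644
grasp_force: 0.0
```

step_arm(targets="0.5 0 0 0.22 0 0 0; 0.5 0 0 0.22 0 0 0; 0.5 0 0 0.22 0 0 0; 0.5 0.302 -0.368 0.22 0 0 0; 0.5 0.302 -0.368 0.22 0 0 0; 0.5 0.302 -0.368 0.22 0 0 0; 0.5 0.302 -0.368 0.22 0 0 0; 0.5 0.302 -0.368 0.22 0 0 0; 0.5 0.302 -0.368 0.22 0 0 0; 0.5 0.302 -0.368 0.22 0 0 0")

```text
clock: 11.9
eef_pos: [0.6738, 0.1438, 0.1425]
tool_rot: [-0.056, 0.998, -0.001, 0.001]
ft_force: [-1.2, -0.7, -0.4]
grip_width: 0.0637
grasp_force: 0.0
```

```bash
python3 - <<'E'
from workcell import bot
import cv2,numpy as np
o=bot.get_obs();print(o["eef_pos"],o["grip_width"])
b=bot.camera("scene")[130:330,320:580,::-1]
cv2.imwrite("pics/c6.png",cv2.resize(b,(728,560),interpolation=cv2.INTER_CUBIC))
E
```

```text
[0.67375995 0.14375162 0.1424562 ] 0.06373924454728683
```

View pics/c6.png

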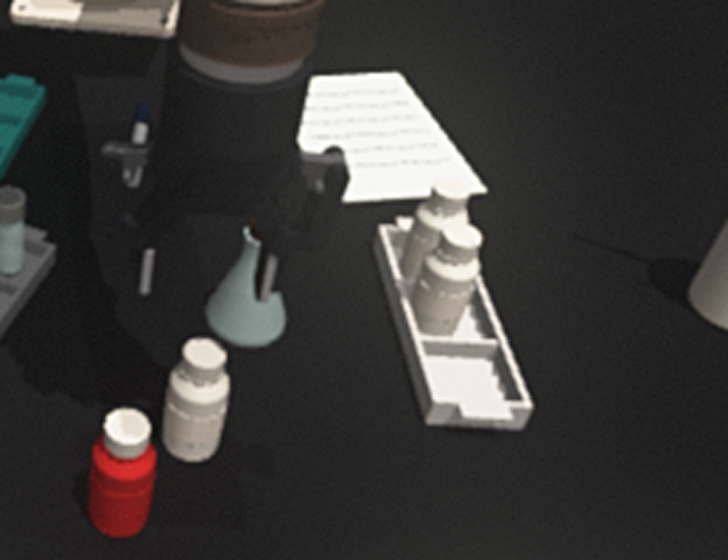

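The second bottle stands in the middle bay at (445,285). The fingers, at (147,270) and (267,275), are over the far white bottle at (197,400), and the red look-alike at (125,470) is clear of them.

step_arm(targets="0.5 0 0 -0.06 0 0 0; 0.5 0 0 -0.12 0 0 0; 0.5 0 0 -0.18 0 0 0; 0.5 0 0 -0.232 0 0 0; 0.5 0 0 -0.232 0 0 0; -1 0 0 -0.232 0 0 0; -1 0 0 -0.232 0 0 0; -1 0 0 -0.232 0 0 0; -1 0 0 -0.232 0 0 0; -1 0 0 -0.232 0 0 0")

```text
clock: 12.78
eef_pos: [0.6716, 0.1504, 0.0292]
tool_rot: [-0.06, 0.998, 0.0, 0.002]
ft_force: [-0.5, -0.6, 2.7]
grip_width: 0.0388
grasp_force: 60.6
```

step_arm(targets="-1 0 0 0.2 0 0 0; -1 0 0 0.2 0 0 0; -1 0 0 0.2 0 0 0; -1 -0.174 0.39 0.2 0 0 0; -1 -0.174 0.39 0.2 0 0 0; -1 -0.174 0.39 0.2 0 0 0; -1 -0.174 0.39 0.2 0 0 0; -1 -0.174 0.39 0.2 0 0 0; -1 -0.174 0.39 0.2 0 0 0; -1 -0.174 0.39 0.2 0 0 0")

```text
clock: 13.62
eef_pos: [0.5817, 0.3483, 0.1277]
tool_rot: [-0.062, 0.998, 0.0, 0.0]
ft_force: [0.6, 0.9, -1.4]
grip_width: 0.0383
grasp_force: 60.7
```

step_arm(targets="-1 0.002 -0.001 -0.06 0 0 0; -1 0.002 -0.001 -0.12 0 0 0; -1 0.002 -0.001 -0.17 0 0 0; -1 0.002 -0.001 -0.187 0 0 0; -1 0.002 -0.001 -0.187 0 0 0; 0.5 0.002 -0.001 -0.187 0 0 0; 0.5 0.002 -0.001 -0.187 0 0 0; 0.5 0.002 -0.001 -0.187 0 0 0; 0.5 0.002 -0.001 -0.187 0 0 0; 0.5 0.002 -0.001 -0.187 0 0 0")

```text
clock: 14.45
eef_pos: [0.5847, 0.3443, 0.0338]
tool_rot: [-0.06, 0.998, 0.0, 0.0]
ft_force: [0.3, -1.0, 0.4]
grip_width: 0.0643
grasp_force: 0.0
```

step_arm(targets="0.5 0 0 0.24 0 0 0; 0.5 0 0 0.24 0 0 0; 0.5 0 0 0.24 0 0 0; 0.8 0.04 -0.54 0.24 0 0 -0.9; 0.8 0.04 -0.54 0.24 0 0 -0.9; 0.8 0.04 -0.54 0.24 0 0 -0.9; 0.8 0.04 -0.54 0.24 0 0 -0.9; 0.8 0.04 -0.54 0.24 0 0 -0.9; 0.8 0.04 -0.54 0.24 0 0 -0.9; 0.8 0.04 -0.54 0.24 0 0 -0.9")

```text
clock: 15.28
eef_pos: [0.6043, 0.0697, 0.1539]
tool_rot: [0.293, 0.956, -0.001, 0.0]
ft_force: [-0.3, -1.0, 0.6]
grip_width: 0.077
grasp_force: 0.0
```

```bash
python3 - <<'E'
from workcell import bot
import numpy as np
from scipy.spatial.transform import Rotation as R
o=bot.get_obs();y=R.from_quat(o["tool_rot"]).as_matrix()[:,1];print(o["eef_pos"],np.degrees(np.arctan2(y[1],y[0])),np.round(o["joint_pos"],2))
E
```

```text
[0.60428485 0.06971005 0.15387216] 55.95942423240151 [ 0.12  0.49  0.17  1.25 -0.    0.71]
```

step_arm(targets="0.9 0.126 -0.521 0 0 0 -0.8; 0.9 0.126 -0.521 0 0 0 -0.8; 0.9 0.126 -0.521 0 0 0 -0.8; 0.9 0.126 -0.521 0 0 0 -0.8; 0.9 0.126 -0.521 0 0 0 -0.8; 0.9 0.126 -0.521 0 0 0 -0.8; 0.9 0.126 -0.521 0 0 0 -0.8; 0.9 0.126 -0.521 -0.06 0 0 -0.8; 0.9 0.126 -0.521 -0.06 0 0 -0.8; 0.9 0.126 -0.521 -0.06 0 0 -0.8")

```text
clock: 16.12
eef_pos: [0.6652, -0.1857, 0.1211]
tool_rot: [0.571, 0.821, -0.001, -0.003]
ft_force: [-0.4, 0.2, 0.8]
grip_width: 0.0811
grasp_force: 0.0
```

```bash
python3 - <<'E'
from workcell import bot
import cv2,numpy as np
o=bot.get_obs();print(o["eef_pos"],o["grip_width"])
b=bot.camera("scene")[140:310,140:360,::-1]
cv2.imwrite("pics/c7.png",cv2.resize(b,(725,560),interpolation=cv2.INTER_CUBIC))
E
```

```text
[ 0.66524745 -0.18573417  0.12106954] 0.08106919480841898
```

View pics/c7.png

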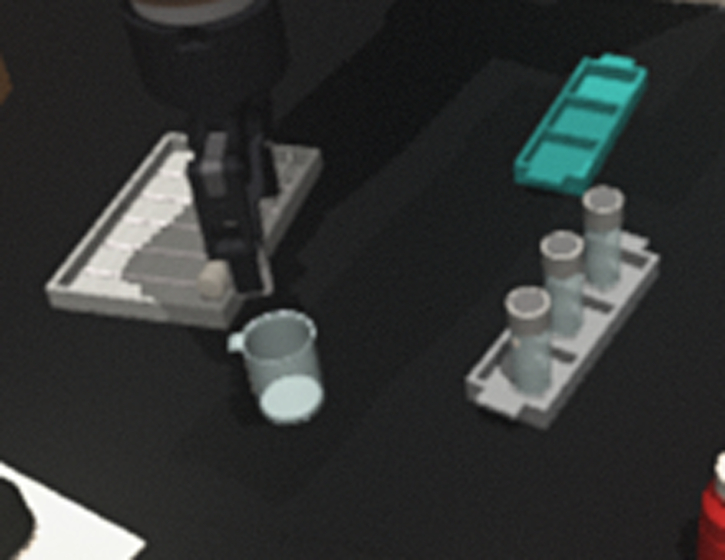

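```bash
python3 - <<'E'
from h import *
i=bot.camera_info("scene");P=np.array(i["pose"]);f=200/np.tan(np.radians(i["vertical_fov"])/2)
def pr(p):
    q=P[:3,:3].T@(np.array(p)-P[:3,3]);u=i["cx"]-f*q[0]/q[2];v=i["cy"]+f*q[1]/q[2];return round((u-140)*725/220),round((v-140)*560/170)
print("near tip",pr([.665+.042*.93,-.186+.042*.36,.132]),"far tip",pr([.665-.042*.93,-.186-.042*.36,.132]))
for x,y in[(.668,-.187),(.664,-.184)]: print("rim",pr([x,y,.058]),"floor",pr([x,y,.002]))
E
```

```text
near tip (255, 288) far tip (261, 196)
rim (276, 334) floor (291, 396)
rim (283, 330) floor (298, 392)
```

The fingers match the predicted projection, and the beaker is at about (0.669, -0.186). Its lip spout at (235,342) points away from the pads. Going down and grasping.

step_arm(targets="0.9 0.003 0 -0.06 0 0 0; 0.9 0.003 0 -0.12 0 0 0; 0.9 0.003 0 -0.18 0 0 0; 0.9 0.003 0 -0.22 0 0 0; 0.9 0.003 0 -0.22 0 0 0; -1 0.003 0 -0.22 0 0 0; -1 0.003 0 -0.22 0 0 0; -1 0.003 0 -0.22 0 0 0; -1 0.003 0 -0.22 0 0 0; -1 0.003 0 -0.22 0 0 0")

```text
clock: 17.0
eef_pos: [0.6708, -0.1864, 0.017]
tool_rot: [0.571, 0.821, 0.001, 0.002]
ft_force: [-1.4, 0.7, 6.0]
grip_width: 0.042
grasp_force: 58.4
```

step_arm(targets="-1 0 0 0.15 0 0 0; -1 0 0 0.15 0 0 0; -1 -0.296 -0.311 0.15 0 0 0; -1 -0.296 -0.311 0.15 0 0 0; -1 -0.296 -0.311 0.15 0 0 0; -1 -0.296 -0.311 0.15 0 0 0; -1 -0.296 -0.311 0.15 0 0 0; -1 -0.296 -0.311 0.15 0 0 0; -1 -0.296 -0.311 0.15 0 0 0; -1 -0.296 -0.311 0.15 0 0 0")

```text
clock: 17.83
eef_pos: [0.5211, -0.3422, 0.0895]
tool_rot: [0.572, 0.82, 0.0, 0.001]
ft_force: [-0.3, 0.4, -0.7]
grip_width: 0.0423
grasp_force: 59.4
```

step_arm(targets="-1 0 0 -0.06 0 0 0; -1 0 0 -0.11 0 0 0; -1 0 0 -0.135 0 0 0; -1 0 0 -0.135 0 0 0; -1 0 0 -0.135 0 0 0; 0.8 0 0 -0.135 0 0 0; 0.8 0 0 -0.135 0 0 0; 0.8 0 0 -0.135 0 0 0; 0.8 0 0 -0.135 0 0 0; 0.8 0 0 -0.135 0 0 0")

```text
clock: 18.67
eef_pos: [0.5211, -0.3416, 0.0212]
tool_rot: [0.571, 0.821, 0.0, 0.0]
ft_force: [0.6, 0.3, 0.2]
grip_width: 0.0768
grasp_force: 0.0
```

step_arm(targets="0.8 0 0 0.06 0 0 0; 0.8 0 0 0.2 0 0 0; 0.8 0 0 0.3 0 0 0; 0.8 0 0 0.3 0 0 0; 0.8 -0.4 0 0.4 0 0 0; 0.8 -0.4 0 0.4 0 0 0; 0.8 -0.4 0 0.4 0 0 0; 0.8 -0.4 0 0.4 0 0 0; 0.8 -0.4 0 0.4 0 0 0; 0.8 -0.4 0 0.4 0 0 0")

```text
clock: 19.5
eef_pos: [0.3154, -0.3414, 0.2233]
tool_rot: [0.573, 0.819, -0.001, 0.0]
ft_force: [0.3, 0.5, -0.1]
grip_width: 0.0767
grasp_force: 0.0
```

```bash
python3 - <<'E'
from workcell import bot
import cv2,numpy as np
b=bot.camera("scene")[140:330,140:520,::-1];a=bot.camera("top")[115:275,180:480,::-1]
cv2.imwrite("pics/c8.png",np.vstack([cv2.resize(b,(580,290),interpolation=cv2.INTER_CUBIC),cv2.resize(a,(580,309),interpolation=cv2.INTER_CUBIC)]))
E
```

```text
(no output)
```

View pics/c8.png

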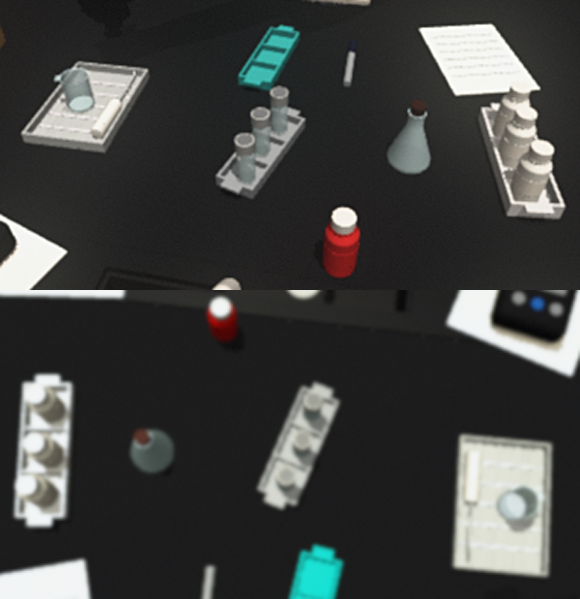

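The three cells stand at (245–280, 90–180), the three bottles at (510–540, 90–200), and the beaker upright in the wash tray at (75,90), clear of the brush. The red bottle and turquoise tray are untouched. Handing in.

```bash
python3 -c "
from workcell import bot
print(bot.job_done())"
```

```text
the job is handed in; nothing more can be done
None
```

The job is handed in at about 20 s of the 122 s limit: both cells and both bottles stand upright in their tray bays, and the beaker is upright on the wash-up tray floor, clear of the brush.

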